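# Set the stop rail one notch shorter

## Task

The notched stop rail on the bench has to be set one step shorter for the next batch of boards. Lift the stop with the tall grip tab out of its notch, shift it along to the very next notch in the direction of the big end block, and lower it into that notch until it sits fully down on the rail; then let go. Leave the other, low stop seated in the notch where it is.

Things in the scene. Friction and masses are not known exactly. Their poses are not given: they have to be found in the camera images.
- rail: straight dark steel rail 48 mm wide, 270 long, top 36 mm above the bench, on a foot plate 90 mm wide, screwed down. Origin on the bench under its middle; x across, y along it, z up. Five notches across its top at y = -100, -50, 0, 50, 100 mm, each 15 mm wide (22 at the mouth), 18 deep. The two stops start at y = -50 and 50; which is where varies
- tall_stop: steel stop on the rail: saddle plate 70 (across rail) x 36 x 8 mm; cheeks 20 mm down outside the rail, 5 mm clear each side; blade 10 mm thick, 6 at its foot, 14 mm down into the notch; upright grip tab 32 (across rail) x 14 x 50 mm on the plate. Origin: middle of the plate's underside, which lies on the rail's top when seated (then tab top at 94 mm). x across rail, y along, z up. Loose, 0.2 kg
- low_stop: bystander, stays in its notch: loose steel stop like the tall one in all but its grip tab, which is only 10 mm high (tab top 54 mm above the bench). Origin and axes as for the tall stop
- end_block: big dark steel block fixed at one end of the rail (which end varies), 90 mm across the rail x 28 mm along it x 50 mm high, its origin on the bench under its middle, 150 mm from the rail's origin. The other end of the rail has only a flat foot 10 mm high. A shelf hangs over the back of the bench, beyond x = 0.66 m, 0.5 m up

How it is judged:
By the outcome, as a careful person would: the job done as asked, in the order asked, and still so for the second after the job is handed in, with the robot touching nothing.
It also fails if it takes over 32 s, if anything falls off the work surface, if the arm or the gripper's body presses on something with over 40 N, if the wrist force passes 120 N, or if a joint passes its speed limit or range.

## Robot

A 6-joint arm with a two-finger parallel gripper is mounted at the origin on a cart in front of the work surface, level with it; the furniture and walls round the work are solid. World frame = base frame: x ahead of the robot, y to its left, z up, the work surface at z = 0. Lengths are in mm, angles in degrees, forces in N, time in s.
With the tool pointing down it reaches from about 350 to 850 mm from the base axis. Payload 8.1 kg.
Tool frame: the origin (TCP) lies at the centre of the arm's flange, where the gripper is bolted on; the fingertips stand 173 mm ahead of it and the grasp point (between the pads) lies 155 mm ahead of it; z points along the fingers, y is the line along which they close (so a half turn about z gives the same grasp; the last joint's range is limited). The gripper opens to 85 mm and grips with 20 to 120 N. Pads are 22 mm wide; open, the fingers measure 114 mm over their backs; the gripper's body (76 mm by 85 mm) begins 54 mm behind the grasp point. The pads swing forward as they close: fully open they stand 13 mm farther back than shut.
Start: joints at [60.596, 7.471, 85.268, -0, 87.261, -4.893], TCP at [248.903, 545.944, 404.692] pointing down, gripper open.
Joint ranges: [-169.43, 169.43], [-51.17, 129.36], [1.28, 143.12], [-76.62, 256.62], [0, 156.53], [-152.29, 152.29]. Speed limits (degrees/s): [136.94, 136.94, 159.86, 180, 180, 180].

## Interface

Orientations are given as [roll, pitch, yaw] about the fixed x, y, z axes, in that order (R = Rz(yaw) Ry(pitch) Rx(roll)).
In Python, from bench import * gives the robot as it stands.
- The arm moves only by the shell command python3 -m jog 'ROWS' [FORCE]. ROWS is text: rows parted by semicolons, each of 7 numbers parted by spaces: the shift along the tool's x, y, z scaled (see below), then the turn, a rotation vector about the tool's x, y, z scaled (see below), then the closure, from -1 (fully open) to 1 (shut). In form: tx ty tz wx wy wz hand; .... A call has 1 to 5 rows; each row shifts and turns the commanded pose from where the row before left it, along the tool's axes as they then stand; what a row does not reach is not made up. The controller multiplies each number of a shift by 0.1 m and each number of a turn by 60 degrees. A row lasts 1/8 s, in which the tool goes at most 62.5 mm and 10.7 degrees, less where a joint would pass 70% of its speed; a pose out of reach is approached as far as the arm can. A call with a number of a shift or a turn outside -1 to 1 is refused whole. A call with a gripper value outside its range is refused whole. The fingers move at their own pace and stop on an object; FORCE is the grip in N (left out, the last holds). Time passes only in rows, so rows that do not move let the fingers close. It gives the time, the measured TCP pose, the force, the opening and the grip force at its end, in the units of the state.
- sense(): the state, without advancing time (a new reading comes with each control period).
- snapshot(name): name is "scene" or "top" or "wrist"; returns a dict with "img" (480x640x3 uint8, red, green, blue), "fx", "fy", "cx", "cy" (pixels), "dist" ([k1, k2, p1, p2, k3] as OpenCV has them; the pictures are not rectified), "extrinsics" (4x4, takes a point from camera to world coordinates). Camera axes: x right, y down, z forward; pixel columns grow to the right and rows downward; lengths in mm; the calibration is good to about 2 mm. A picture is of the moment at which its call begins. There is no depth.
- hand_in(): hands the job in; it is judged then, once.
The state is a dict: "time": time; "joint_pos": joint angles; "qd": joint speeds; "joint_efforts": joint torques, N m; "tool_pos": TCP position; "tcp_rot": TCP orientation; "ft_force": force on the tool from outside, world axes, zero at the start; "wrist_torque": the same for the moment, N m; "finger_gap": finger opening in mm; "grip_force": force on a finger pad.
Only numpy, scipy, OpenCV 4.12 (cv2) and the standard library are available. Lean on these libraries where they do the work, as an engineer would, in place of code of your own. Each camera call takes 0.05 s, during which the arm holds its last target. There are 200 camera calls.

## Working session

There is one attempt and no reset: what is moved stays moved. The work goes in short steps, Python scripts to look and compute and a shell command to move; the robot and the scene stay as the last step left them, time stands still between calls to the robot, and variables do not carry over. Pictures are saved under pics/ and viewed, at most 10 in all, crops included, and the job is handed in when it is done.

```bash
mkdir -p pics; python3 - <<'E'
from bench import *
import cv2, numpy as np, json
s=sense(); print({k:np.round(v,2).tolist() for k,v in s.items()})
for n in("top","scene"):
    d=snapshot(n); cv2.imwrite(f"pics/{n}0.png",d["img"][...,::-1]); 
    np.save(f"pics/{n}0.npy",d,allow_pickle=True)
    print(n,d["fx"],d["cx"],d["cy"],d["dist"],np.round(d["extrinsics"],3).tolist())
E
```

```text
{'time': 0.0, 'joint_pos': [60.6, 7.52, 85.33, 0.0, 87.26, -4.89], 'qd': [0.04, -0.06, -0.08, 0.04, -0.03, 0.01], 'joint_efforts': [0.0, -56.94, -50.06, -0.0, 0.01, 0.0], 'tool_pos': [248.78, 545.74, 403.62], 'tcp_rot': [-179.89, -0.01, 155.49], 'ft_force': [0.23, -0.25, 0.02], 'wrist_torque': [-0.01, -0.01, 0.01], 'grip_force': 0.0, 'finger_gap': 85.49}
top 528.1716839701862 317.59101106821777 234.90390193551332 [-0.09102704  0.          0.          0.          0.        ] [[0.019, -0.987, 0.161, 390.641], [-1.0, -0.02, -0.002, -85.665], [0.005, -0.161, -0.987, 889.613], [0.0, 0.0, 0.0, 1.0]]
scene 566.6854956045148 320.18375826346755 248.29860214530314 [-0.05793475  0.          0.          0.          0.        ] [[0.632, -0.393, 0.668, -86.765], [-0.775, -0.302, 0.555, -530.592], [-0.016, -0.868, -0.496, 479.663], [0.0, 0.0, 0.0, 1.0]]
```

View pics/top0.png

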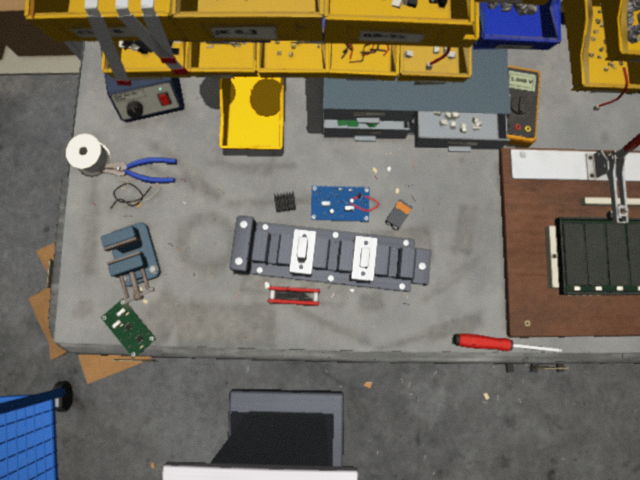

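View pics/scene0.png

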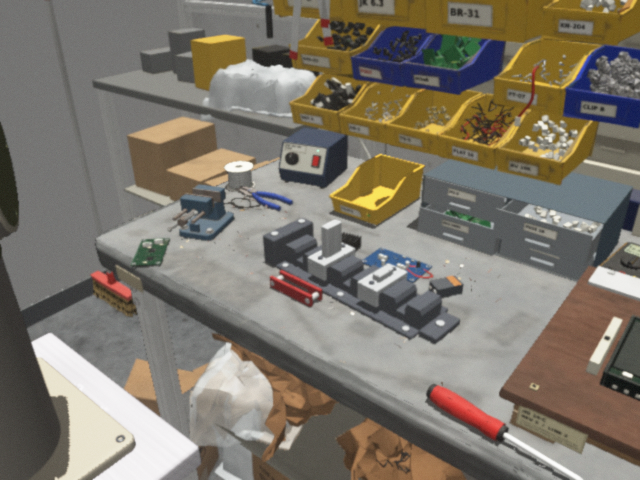

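The top view shows the end block on the left at (242,245), the tall stop at (302,250) next to it, and the low stop at (364,258). The scene view confirms that the tall tab is on the stop beside the big block. The target is the notch at about (262,245), towards the block.

```bash
cat > h.py <<'E'
import cv2, numpy as np
def ray(d,uv,z):
    K=np.array([[d["fx"],0,d["cx"]],[0,d["fy"],d["cy"]],[0,0,1]])
    p=cv2.undistortPoints(np.array(uv,float).reshape(-1,1,2),K,np.array(d["dist"],float))[:,0]
    E=np.array(d["extrinsics"]); r=np.c_[p,np.ones(len(p))]@E[:3,:3].T; o=E[:3,3]
    return o+r*((z-o[2])/r[:,2])[:,None]
def white(img,roi,t):
    x0,y0,x1,y1=roi; c=img[y0:y1,x0:x1].astype(int)
    m=((c.min(2)>t)&(c.max(2)-c.min(2)<40)).astype(np.uint8)
    cs,_=cv2.findContours(m,cv2.RETR_EXTERNAL,cv2.CHAIN_APPROX_NONE)
    return [c+[[x0,y0]] for c in cs if cv2.contourArea(c)>60]
E
python3 - <<'E'
from h import *
d=np.load("pics/top0.npy",allow_pickle=True).item()
P=[]
for c in white(d["img"],(270,215,400,295),170):
    w=ray(d,c[:,0],44)[:,:2].astype(np.float32); r=cv2.minAreaRect(w); print(cv2.boundingRect(c),r); P.append(np.array(r[0]))
if len(P)==2:
    v=P[0]-P[1]; print(np.linalg.norm(v),np.degrees(np.arctan2(v[1],v[0])))
# dark block / rail ends: corner pixels by eye
print(ray(d,[(242,217),(242,272)],50))
c=cv2.resize(d["img"][205:300,220:440],None,fx=3.6,fy=3.6,interpolation=cv2.INTER_CUBIC); cv2.imwrite("pics/crop1.png",c[...,::-1])
E
```

```text
(352, 236, 25, 45) ((492.8166809082031, -162.9275360107422), (35.43859100341797, 70.02291870117188), 84.73931121826172)
(290, 229, 26, 45) ((501.8820495605469, -63.30812454223633), (35.80392074584961, 69.94685363769531), 84.48096466064453)
100.03103543468085 -95.19959613818267
[[554.62265022  35.8498168   50.        ]
 [465.31291548  32.10737963  50.        ]]
```

View pics/crop1.png

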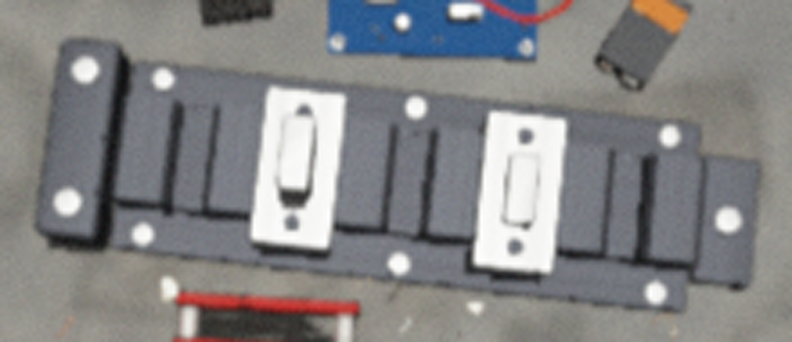

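Both plates measure 35.5 × 70 mm and sit 100.0 mm apart. The block comes out about 100 mm beyond the tall stop. All of this matches the given sizes. The tall stop is at (501.9, -63.3) and the target is (506.4, -13.5). I'll close along the rail on the 14 mm tab, with yaw 174.8.

```bash
python3 -m jog '0 0 0 0 0 -0.1 -1; 0 -0.2 0 0 0 -0.12 -1; -0.2 -0.4 0 0 0 -0.1 -1; -0.25 -0.5 0 0 0 0 -1; -0.25 -0.5 0 0 0 0 -1'
python3 -m jog '-0.25 -0.5 0 0 0 0 -1; -0.25 -0.5 0 0 0 0 -1; -0.25 -0.5 0 0 0 0 -1; -0.25 -0.5 0 0 0 0 -1; -0.25 -0.5 0 0 0 0 -1'
```

```text
time: 0.72
tool_pos: [294.9, 378.1, 404.2]
tcp_rot: [-180.0, -0.0, 174.7]
ft_force: [1.4, -0.0, 0.6]
finger_gap: 85.6
grip_force: 0.0
time: 1.35
tool_pos: [396.3, 117.4, 404.5]
tcp_rot: [180.0, 0.0, 174.7]
ft_force: [0.7, 0.0, 0.8]
finger_gap: 85.6
grip_force: 0.0
```

```bash
python3 -m jog '-0.25 -0.4 0 0 0 0 -1; -0.25 -0.4 0 0 0 0 -1; -0.25 -0.35 0 0 0 0 -1; -0.2 -0.2 0 0 0 0 -1; 0 0 0 0 0 0 -1'
python3 - <<'E'
from bench import *
from h import *
s=sense(); print(s["tool_pos"],s["tcp_rot"],s["qd"])
d=snapshot("wrist"); np.save("pics/w1.npy",d,allow_pickle=True); cv2.imwrite("pics/w1.png",d["img"][...,::-1])
E
```

```text
time: 1.98
tool_pos: [478.7, -25.5, 404.1]
tcp_rot: [-180.0, -0.1, 174.5]
ft_force: [-0.2, 0.1, -0.1]
finger_gap: 85.2
grip_force: 0.0
[478.74075104 -25.50219315 404.05797545] [-1.79991898e+02 -6.78247265e-02  1.74543782e+02] [ 2.15053728 -1.79941498  1.56465515  0.64702695  0.96293128  1.29353726]
```

View pics/w1.png

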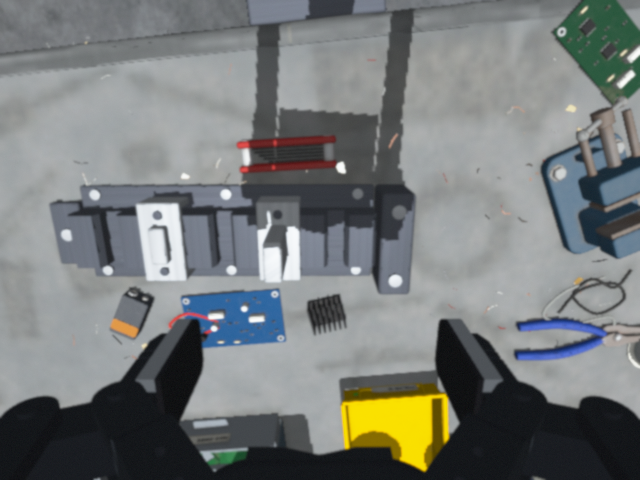

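The wrist view shows the low stop plate at about (161,241) and the tall stop plate at about (278,238), half in shadow. The end block is at (394,240) and the target notch at about (340,240).

```bash
python3 - <<'E'
from h import *
d=np.load("pics/w1.npy",allow_pickle=True).item()
for c in white(d["img"],(130,185,310,290),140):
    w=ray(d,c[:,0],44)[:,:2].astype(np.float32); print(cv2.boundingRect(c),cv2.minAreaRect(w))
print(ray(d,[(257,197),(299,197),(300,280),(258,280)],44).mean(0), ray(d,[(376,186),(413,189),(410,293),(379,293)],50).mean(0))
E
```

```text
(130, 203, 180, 87) ((499.894287109375, -114.87969970703125), (158.3148193359375, 77.50791931152344), 84.58098602294922)
(220, 189, 12, 12) ((455.40838623046875, -99.39389038085938), (9.035258293151855, 9.363100051879883), 80.78141784667969)
[498.24157606 -60.95483132  44.        ] [507.91673694  36.07969846  50.        ]
```

```bash
python3 -c "
from bench import *
import numpy as np
s=sense();d=np.array([501.9,-63.3])-s['tool_pos'][:2]
a=np.radians(s['tcp_rot'][2]);print(d,d@[np.cos(a),np.sin(a)],d@[np.sin(a),-np.cos(a)])"
```

```text
[ 23.64345374 -38.74740621] -27.185411593376184 -36.35007275331795
```

```bash
python3 -m jog '-0.14 -0.18 0 0 0 0 -1; -0.13 -0.17 0.2 0 0 0 -1; 0 0 0.4 0 0 0 -1; 0 0 0 0 0 0 -1; 0 0 0 0 0 0 -1'; python3 -m jog '0 0 0 0 0 0 -1; 0 0 0 0 0 0 -1'
```

```text
time: 2.65
tool_pos: [501.9, -60.7, 345.9]
tcp_rot: [180.0, 0.0, 174.7]
ft_force: [0.2, -0.6, 0.9]
finger_gap: 85.7
grip_force: 0.0
time: 2.9
tool_pos: [502.3, -61.3, 346.2]
tcp_rot: [-180.0, 0.1, 174.7]
ft_force: [-0.2, 0.1, -0.7]
finger_gap: 85.4
grip_force: 0.0
```

```bash
python3 -m jog '0 -0.02 0.4 0 0 0 -1; 0 0 0.4 0 0 0 -1; 0 0 0.25 0 0 0 -1; 0 0 0.12 0 0 0 -1; 0 0 0 0 0 0 -1'
python3 - <<'E'
from bench import *
from h import *
s=sense(); print(s["tool_pos"],s["tcp_rot"])
d=snapshot("wrist"); np.save("pics/w2.npy",d,allow_pickle=True); cv2.imwrite("pics/w2.png",d["img"][...,::-1])
E
```

```text
time: 3.52
tool_pos: [501.7, -63.4, 227.6]
tcp_rot: [180.0, -0.0, 174.7]
ft_force: [-0.1, 0.4, 0.8]
finger_gap: 85.6
grip_force: 0.0
[501.70179068 -63.40030705 227.64840604] [ 1.79995252e+02 -3.93321345e-02  1.74689912e+02]
```

View pics/w2.png

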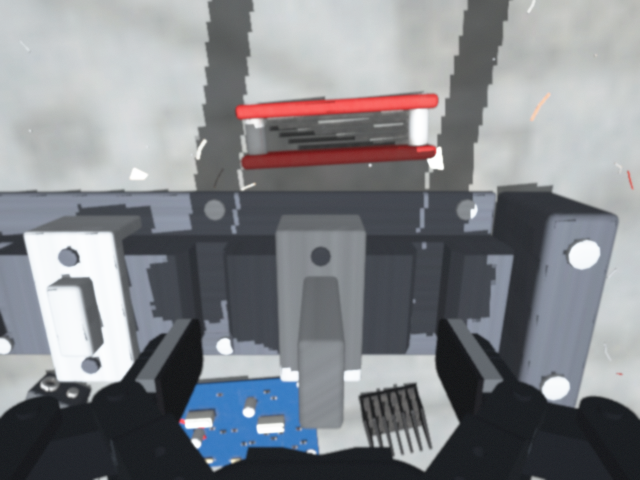

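The tab spans columns 300–343 (centre about 321) and the finger pads are symmetric about 319, so it is centred between the fingers. Closing now.

```bash
python3 -m jog '0 0 0 0 0 0 0; 0 0 0 0 0 0 1; 0 0 0 0 0 0 1; 0 0 0 0 0 0 1; 0 0 0 0 0 0 1' 50; python3 -m jog '0 0 0 0 0 0 1; 0 0 0 0 0 0 1'
```

```text
time: 4.2
tool_pos: [501.8, -63.4, 227.9]
tcp_rot: [-180.0, 0.0, 174.7]
ft_force: [-1.2, 0.3, 3.2]
finger_gap: 13.5
grip_force: 51.9
time: 4.45
tool_pos: [501.8, -63.5, 228.0]
tcp_rot: [-180.0, 0.0, 174.7]
ft_force: [-0.8, 0.2, 4.4]
finger_gap: 13.3
grip_force: 52.1
```

```bash
python3 -m jog '0 0 -0.03 0 0 0 1; 0 0 -0.08 0 0 0 1; 0 0 -0.1 0 0 0 1; 0 0 -0.09 0 0 0 1; 0 0 0 0 0 0 1'; python3 -m jog '0 0 0 0 0 0 1; 0 0 0 0 0 0 1'
```

```text
time: 5.08
tool_pos: [502.3, -63.5, 259.1]
tcp_rot: [-180.0, 0.1, 174.7]
ft_force: [-0.1, 0.2, -1.5]
finger_gap: 13.3
grip_force: 51.3
time: 5.32
tool_pos: [501.5, -63.4, 257.2]
tcp_rot: [180.0, -0.0, 174.7]
ft_force: [0.3, -0.1, -1.8]
finger_gap: 13.5
grip_force: 51.3
```

```bash
python3 -m jog '0 0.1 0 0 0 0 1; 0 0.15 0 0 0 0 1; 0 0.15 0 0 0 0 1; 0 0.1 0 0 0 0 1; 0 0 0 0 0 0 1'; python3 -m jog '0 0 0 0 0 0 1; 0 0 0 0 0 0 1; 0 0 0 0 0 0 1'
python3 - <<'E'
from bench import *
from h import *
s=sense(); print(s["tool_pos"])
d=snapshot("wrist"); cv2.imwrite("pics/w3.png",d["img"][...,::-1])
d=snapshot("scene"); np.save("pics/s3.npy",d,allow_pickle=True); cv2.imwrite("pics/s3.png",cv2.resize(d["img"][180:360,230:470],None,fx=3.3,fy=3.3)[...,::-1])
E
```

```text
time: 5.95
tool_pos: [506.4, -12.6, 257.7]
tcp_rot: [180.0, -0.0, 174.8]
ft_force: [0.2, -0.1, -1.8]
finger_gap: 13.4
grip_force: 51.3
time: 6.32
tool_pos: [506.3, -14.0, 257.7]
tcp_rot: [-180.0, -0.0, 174.7]
ft_force: [1.0, 0.3, -1.5]
finger_gap: 13.5
grip_force: 51.3
[506.33378255 -13.97584124 257.6803665 ]
```

View pics/w3.png

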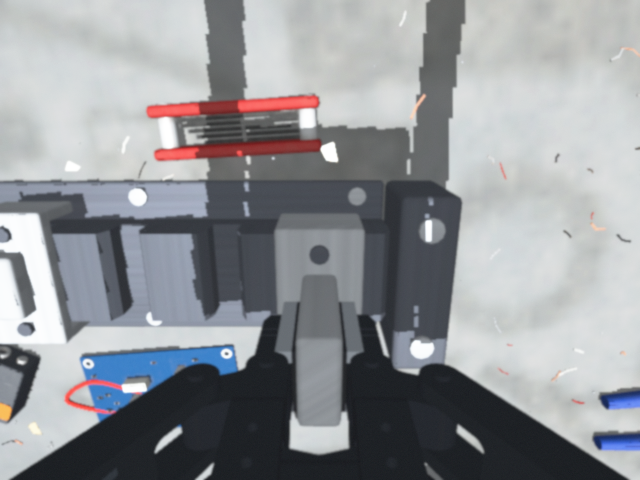

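View pics/s3.png

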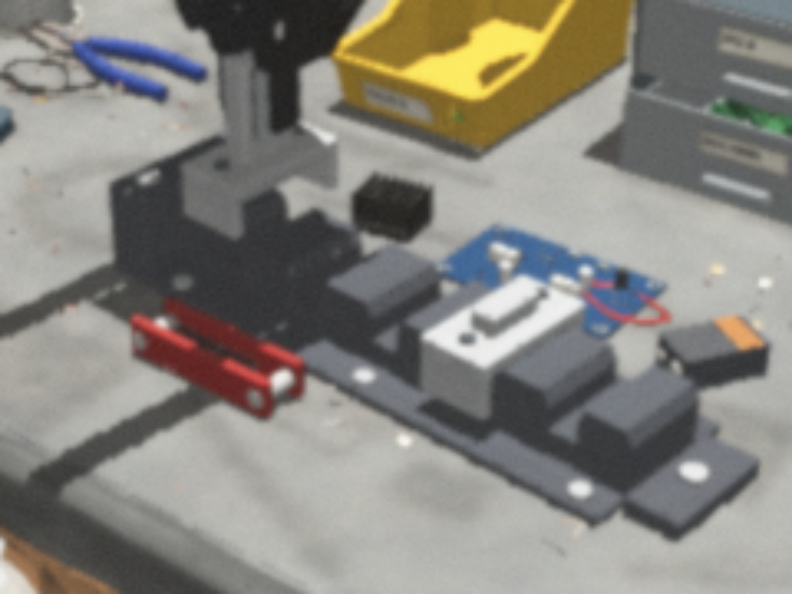

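The stop hangs level (wrist view: plate at columns 276–363, low stop untouched at left). The scene view shows it raised clear of the rail, beside the block. Lowering.

```bash
python3 -m jog '0 0 0.05 0 0 0 1; 0 0 0.06 0 0 0 1; 0 0 0.05 0 0 0 1; 0 0 0 0 0 0 1; 0 0 0 0 0 0 1'; python3 -m jog '0 0 0.04 0 0 0 1; 0 0 0.04 0 0 0 1; 0 0 0.03 0 0 0 1; 0 0 0 0 0 0 1; 0 0 0 0 0 0 1'
```

```text
time: 7.05
tool_pos: [506.4, -13.6, 241.7]
tcp_rot: [-180.0, -0.0, 174.7]
ft_force: [0.2, -0.9, -0.6]
finger_gap: 13.5
grip_force: 51.3
time: 7.68
tool_pos: [506.4, -13.7, 230.8]
tcp_rot: [180.0, 0.0, 174.7]
ft_force: [-0.8, 0.4, -0.8]
finger_gap: 13.2
grip_force: 51.3
```

```bash
python3 -m jog '0 0 0.015 0 0 0 1; 0 0 0.01 0 0 0 1; 0 0 0 0 0 0 1; 0 0 0 0 0 0 1'; python3 -m jog '0 0 0.01 0 0 0 1; 0 0 0 0 0 0 1; 0 0 0 0 0 0 1'
```

```text
time: 8.18
tool_pos: [506.4, -13.6, 228.2]
tcp_rot: [-180.0, -0.0, 174.7]
ft_force: [1.1, 0.7, -1.5]
finger_gap: 13.4
grip_force: 51.3
time: 8.55
tool_pos: [506.5, -13.6, 228.0]
tcp_rot: [-180.0, 0.0, 174.7]
ft_force: [-3.9, -0.0, 5.7]
finger_gap: 13.5
grip_force: 52.3
```

The stop met the rail at the same height as when it was first gripped (228.0), so it is seated. I'll open partway, to stay clear of the block, then go straight up.

```bash
python3 -m jog '0 0 0 0 0 0 0.6; 0 0 0 0 0 0 0.4; 0 0 0 0 0 0 0.3; 0 0 0 0 0 0 0.3; 0 0 0 0 0 0 0.3'; python3 -m jog '0 0 -0.1 0 0 0 0.3; 0 0 -0.3 0 0 0 0.3; 0 0 -0.4 0 0 0 0.3; 0 0 -0.4 0 0 0 0.3; 0 0 -0.3 0 0 0 0.3';  python3 -m jog '-0.2 0.3 0 0 0 0 0.3; -0.2 0.5 0 0 0 0 0.3; 0 0.5 0 0 0 0 0.3; 0 0.5 0 0 0 0 0.3; 0 0.3 0 0 0 0 0.3'
python3 -m jog '0 0 0 0 0 0 0.3; 0 0 0 0 0 0 0.3; 0 0 0 0 0 0 0.3'
python3 - <<'E'
from bench import *
from h import *
d=snapshot("top")
for c in white(d["img"],(255,215,400,295),170):
    r=cv2.minAreaRect(ray(d,c[:,0],44)[:,:2].astype(np.float32)); print(cv2.boundingRect(c),r)
e=snapshot("scene")
a=cv2.resize(d["img"][205:300,220:440],(800,345))
b=cv2.resize(e["img"][210:340,250:470],(424,250))
im=np.zeros((600,800,3),np.uint8); im[:345]=a; im[345:595,:424]=b
cv2.imwrite("pics/f.png",im[...,::-1])
E
```

```text
time: 9.18
tool_pos: [506.4, -13.6, 227.2]
tcp_rot: [-180.0, -0.0, 174.7]
ft_force: [-0.6, -0.7, -0.2]
finger_gap: 29.8
grip_force: 0.0
time: 9.8
tool_pos: [506.5, -13.6, 380.2]
tcp_rot: [-180.0, 0.2, 174.7]
ft_force: [0.4, -0.1, 0.1]
finger_gap: 29.9
grip_force: 0.0
time: 10.42
tool_pos: [565.5, 194.1, 378.0]
tcp_rot: [180.0, 0.0, 174.8]
ft_force: [-0.2, -0.4, 0.8]
finger_gap: 29.9
grip_force: 0.0
time: 10.8
tool_pos: [565.7, 190.7, 377.5]
tcp_rot: [-180.0, 0.0, 174.6]
ft_force: [-0.2, 0.8, -0.5]
finger_gap: 30.0
grip_force: 0.0
(352, 236, 25, 45) ((492.8997497558594, -163.1072540283203), (36.056480407714844, 70.20516204833984), 84.83465576171875)
(257, 224, 29, 49) ((504.4535827636719, -12.874401092529297), (38.55437088012695, 79.11859130859375), 85.34639739990234)
```

View pics/f.png

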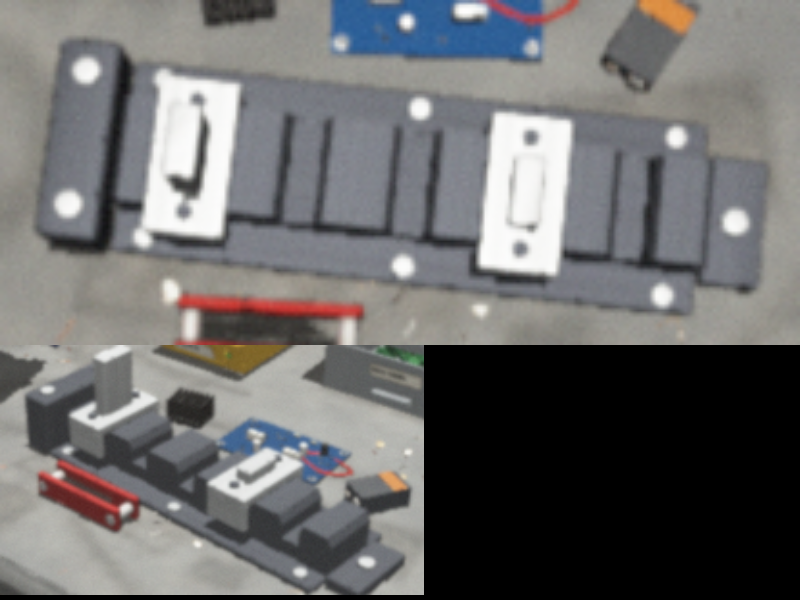

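The composite shows the tall stop flat on the rail in the last notch beside the block, plate centre at crop (192,158). The low stop is unmoved at (525,193), within 0.2 mm of where it was, and the arm is clear. The larger outline measured for the tall stop comes from screw heads merging with the plate. Handing in.

```bash
python3 -c "
from bench import *
print(hand_in())"
```

```text
the job is handed in; nothing more can be done
None
```

The tall stop is seated in the next notch toward the end block and released, the low stop is still in its notch, and the job was handed in at about 11 s of the 32 s allowed.

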